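Pop open the red paint box

TASK

Open the paint box with the red lid: with the fingertips press the brass disc on its lid down all the way, just once, and let go, so that the push latch frees the lid and it springs up fully open and stays open. Leave the blue-lidded box shut, do not lift or shove the boxes, leave the other things on the table where they are, and finish with the hand clear.

Things in the scene. Friction and masses are not known exactly. Their poses are not given: they have to be found in the camera images.
- red_tin: red-lidded paint box: loose white plastic box, 135 (own x) x 160 (own y) x 62 high, about 0.9 kg, the lid standing 8 mm above its rim (top of the lid at 70). Origin: centre of the underside, z up. The lid is hinged along the box's own +x edge; its free edge with the brass disc is at the box's own -x edge. Warm-coloured paint pans inside.
- red_disc (a point): centre of the top face of the brass thumb disc (26 mm across) on the red lid, on the lid's middle line near its free edge, 108 mm from the hinge line; 72 mm above the table when latched, 48 mm from the box's centre towards its own -x. It moves with the lid
- red_lid (a joint): lid angle of the red paint box, rad: 0 = latched shut, negative = pressed in (stop at about -0.053, where the disc is 6 mm down), 1.25 = fully open stop. Push-push latch: pressing the disc down to the stop (about 2 to 4 N, then it is solid; at least 5 mm is needed) and letting go frees it and a spring swings the lid up to 1.25 in about a second, where it stays. As it opens, the free edge rises and goes back towards the hinge. Pressing an open lid shut latches it again
- red_pin (a joint): latch follower hidden in the red box, m: about 0 while latched, +0.004 to +0.008 once the press has gone far enough to free it, about -0.009 to -0.011 after the lid has popped (set for catching the lid again)
- blue_tin: blue-lidded paint box: loose white plastic box, 135 (own x) x 160 (own y) x 62 high, about 0.9 kg, the lid standing 8 mm above its rim (top of the lid at 70). Origin: centre of the underside, z up. The lid is hinged along the box's own +x edge; its free edge with the brass disc is at the box's own -x edge. Same build as the red one, cold-coloured pans; to be left shut.
- blue_lid (a joint): lid angle of the blue paint box, rad: 0 = latched shut, negative = pressed in (stop at about -0.053, where the disc is 6 mm down), 1.25 = fully open stop. Push-push latch: pressing the disc down to the stop (about 2 to 4 N, then it is solid; at least 5 mm is needed) and letting go frees it and a spring swings the lid up to 1.25 in about a second, where it stays. As it opens, the free edge rises and goes back towards the hinge. Pressing an open lid shut latches it again
- amber_bottle: amber glass medium bottle with black cap, 42 dia x 85 high mm; a bystander, to be left alone. Origin: its underside
- clear_cup: empty clear plastic cup, 70 across the rim x 75 high mm; a bystander, to be left alone. Origin: its underside
- red_bowl: red bowl, 110 across x 45 high mm; a bystander, to be left alone. Origin: its underside
- brush: paint brush lying flat, black handle, about 200 long; sizes in mm; a bystander, to be left alone. Origin: its underside
- eraser: dark rubber eraser block, 55 x 24 x 13 mm; a bystander, to be left alone. Origin: its underside
- phone: black phone lying flat, 150 x 72 x 9 mm; a bystander, to be left alone. Origin: its underside
- ink_jar: amber ink jar with black cap, 52 dia x 60 mm; a bystander, to be left alone. Origin: its underside

How it is judged:
On the way, in this order (a step that is already met when the one before it is completed fails the run):
1. the fingers press the red lid down far enough to free the latch (value of joint red_lid below -0.035 rad and contact force between the fingers and red_tin above 0.5 N).
2. the red lid has sprung up fully open and the fingers have left it (value of joint red_lid above 1.1 rad and contact force between the fingers and red_tin below 0.1 N), for 0.3 s.
At the end, for the whole second after the job is handed in: The red lid stands open beyond 1.1 rad and at rest; the blue lid is latched (below 0.06 rad); both boxes stand level within 30 mm of where they were, and all other things within 30 mm of where they were (value of joint red_lid above 1.1 rad and velocity of joint red_lid between -0.1 and 0.1 rad/s and value of joint blue_lid between -0.02 and 0.06 rad and distance of each of red_tin, blue_tin, amber_bottle, clear_cup, red_bowl, brush, eraser, phone, ink_jar from where it was at the start of the episode below 0.03 m and height (world z) of each of red_tin, blue_tin below 0.012 m and angle between each of red_tin, blue_tin's own z axis and vertical below 0.1 rad and linear speed of each of red_tin, blue_tin below 0.02 m/s); the robot touches nothing.
It fails at once if the red lid was pressed shut again after it had popped (a second press) (value of joint red_pin below -0.003 m and value of joint red_lid below 0.05 rad).
It fails at once if the blue lid was pressed or opened (value of joint blue_lid below -0.02 rad or value of joint blue_lid above 0.06 rad).
It fails at once if the red paint box was lifted, tipped, or shoved more than 30 mm (height (world z) of red_tin above 0.012 m or angle between red_tin's own z axis and vertical above 0.15 rad or distance of red_tin from where it was at the start of the episode above 0.03 m).
It fails at once if the blue paint box was lifted, tipped, or shoved more than 30 mm (height (world z) of blue_tin above 0.012 m or angle between blue_tin's own z axis and vertical above 0.15 rad or distance of blue_tin from where it was at the start of the episode above 0.03 m).
It fails at once if another thing on the table was moved more than 30 mm (distance of any of amber_bottle, clear_cup, red_bowl, brush, eraser, phone, ink_jar from where it was at the start of the episode above 0.03 m).
It also fails if it takes over 29 s, if anything falls off the work surface, if the arm or the gripper's body presses on something with over 40 N, if the wrist force passes 120 N, or if a joint passes its speed limit or range.

ROBOT

A 6-joint arm with a two-finger parallel gripper is mounted at the origin on the work surface. World frame = base frame: x ahead of the robot, y to its left, z up, the work surface at z = 0. Lengths are in m, angles in rad, forces in N, time in s.
With the tool pointing down it reaches from about 0.35 to 0.975 m from the base axis. Payload 7.1 kg.
Tool frame: the origin (TCP) lies midway between the tips of the shut fingers; the grasp point (between the pads) lies 19 mm behind it; z points along the fingers, x is the direction in which the jaws open and shut, and the axes are right-handed (so a half turn about z gives the same grasp; the last joint's range is limited). The gripper opens to 88 mm and grips with 3 to 60 N. Pads are 20 mm wide; open, the fingers measure 115 mm over their backs; the gripper's body (75 mm by 178 mm) begins 61 mm behind the grasp point.
Start: joints at [-1.247, 0.423, 1.63, -0, 1.089, -0.019], TCP at [0.21, -0.589, 0.223] pointing down, gripper open.
Joint ranges: [-3, 3], [-0.9, 2.11], [0.09, 2.58], [-1.31, 4.45], [0.11, 2.69], [-2.54, 2.54]. Speed limits (rad/s): [2.39, 2.39, 3.01, 3.14, 3.14, 3.14].

INTERFACE

Orientations are given as a unit quaternion [w, x, y, z].
In Python, from station import move_pose, movel, movej, command_gripper, wait, inverse_kinematics, read_camera, camera_info, MotionError, job_done, get_time, get_joint_pos, get_qvel, get_effort, get_tcp_pos, get_ee_rot, get_ft_force, get_ft_torque, get_grip_width gives the robot as it stands. Calls block until the motion is done:
- move_pose(position, orientation): joint-space move of the TCP to a pose.
- movel(position, frame=None, v=0.15, until_force=None): straight line of the TCP; frame=None keeps the orientation; v is the mean speed in m/s. With until_force (N) it stops when the force on the tool has changed by that much, and returns True; else False.
- movej(angles): joint-space move.
- command_gripper(opening): opening from 0.0 (shut) to 1.0 (fully open); the grip force is fixed at half the most; returns when the fingers have stopped.
- wait(seconds).
- inverse_kinematics(position, orientation): joint angles nearest the present ones, or None.
- read_camera(name): name is "scene" or "top" or "wrist"; returns the picture (420x560x3 uint8, red, green, blue); there is no depth.
- camera_info(name): a dict with "intrinsics" (3x3 intrinsics, pixels), "T" (4x4, takes a point from camera to world coordinates); the wrist camera has in their place "tool_from_camera" (4x4, takes a point from camera to tool coordinates, whose origin is the TCP and whose axes are the tool frame's). Camera axes: x right, y up, looking along -z (the intrinsics and any distortion apply to the point x, -y, -z); pixel columns grow to the right and rows downward; lengths in m; the calibration is good to about 2 mm. A picture is of the moment at which its call begins: read the wrist's pose just before it. camera_info takes no time and is no camera call.
A pose or a line that the arm cannot do raises MotionError and nothing moves.
- job_done(): hands the job in, once; it reports no verdict.
Readings, each from a call of its own:
- get_time(): time.
- get_joint_pos(): joint angles.
- get_qvel(): joint speeds.
- get_effort(): joint torques, N m.
- get_tcp_pos(): TCP position.
- get_ee_rot(): TCP orientation.
- get_ft_force(): force on the tool from outside, world axes, zero at the start.
- get_ft_torque(): the same for the moment, N m.
- get_grip_width(): opening from 0.0 (shut) to 1.0 (fully open).
Only numpy, scipy, OpenCV 4.12 (cv2) and the standard library are available. Lean on these libraries where they do the work, as an engineer would, in place of code of your own. Each camera call takes 0.05 s, during which the arm holds its last target. There are 200 camera calls.

## Working session

There is one attempt and no reset: what is moved stays moved. The work goes in short steps, each a Python script; the robot and the scene stay as the last script left them, time stands still between calls to the robot, and variables do not carry over. Pictures are saved under pics/ and viewed, about 8 in all and at most 12, crops included, and the job is handed in when it is done.

```bash
mkdir -p pics && python3 - <<'E'
from station import *
import cv2,numpy as np
for n in("scene","top"):
    cv2.imwrite(f"pics/{n}0.png",cv2.cvtColor(read_camera(n),cv2.COLOR_RGB2BGR)); i=camera_info(n);print(n,i)
print(camera_info("wrist"),get_time(),get_ee_rot())
E
```

```text
scene {'intrinsics': array([[429.60769628,   0.        , 280.32439626],
       [  0.        , 429.60769628, 209.84303853],
       [  0.        ,   0.        ,   1.        ]]), 'T': array([[-0.51693055, -0.56487113,  0.64319781,  1.25390704],
       [ 0.856026  , -0.34243799,  0.38724115,  0.43009263],
       [ 0.00151402,  0.75077082,  0.66056103,  0.80636043],
       [ 0.        ,  0.        ,  0.        ,  1.        ]])}
top {'intrinsics': array([[522.2618771 ,   0.        , 289.80988936],
       [  0.        , 522.2618771 , 210.43221536],
       [  0.        ,   0.        ,   1.        ]]), 'T': array([[-0.023591  ,  0.99815262, -0.05598932,  0.48604358],
       [-0.9997092 , -0.02383363, -0.00366965, -0.00280063],
       [-0.0049973 ,  0.05588647,  0.99842462,  1.3230725 ],
       [ 0.        ,  0.        ,  0.        ,  1.        ]])}
{'intrinsics': array([[355.94518019,   0.        , 277.08995981],
       [  0.        , 355.94518019, 218.13773569],
       [  0.        ,   0.        ,   1.        ]]), 'tool_from_camera': array([[ 9.99999468e-01, -5.24601179e-07, -1.03115568e-03,
        -4.66416434e-04],
       [-2.52918760e-04, -9.69577708e-01, -2.44783584e-01,
        -6.66510348e-02],
       [-9.99657151e-04,  2.44783715e-01, -9.69577193e-01,
        -1.61769961e-01],
       [ 0.00000000e+00,  0.00000000e+00,  0.00000000e+00,
         1.00000000e+00]])} 0.1 [-3.98744882e-04  8.17344988e-01 -5.76148165e-01 -5.51275190e-04]
```

View pics/top0.png

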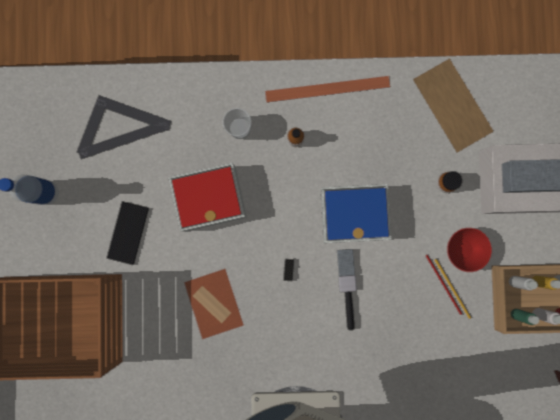

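View pics/scene0.png

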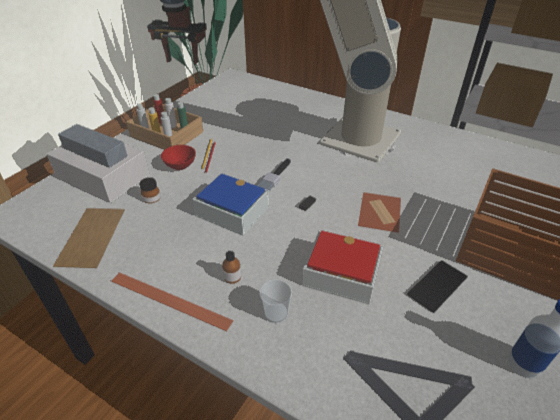

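The red box is at about (208,197) in the top view, with its disc at (210,216). In the scene view the disc is at (349,240). The hinge side faces away from the robot. Next I'll triangulate the disc and fit the lid's yaw.

```bash
cat > h.py <<'E'
from station import *
import cv2,numpy as np
from scipy.spatial.transform import Rotation as R
def ray(K,T,px):
    d=np.array([(px[0]-K[0,2])/K[0,0],-(px[1]-K[1,2])/K[1,1],-1.]); d=T[:3,:3]@d; return T[:3,3],d/np.linalg.norm(d)
def tri(rs):
    A=sum(np.eye(3)-np.outer(d,d) for _,d in rs); b=sum((np.eye(3)-np.outer(d,d))@o for o,d in rs); p=np.linalg.solve(A,b)
    return p,[np.linalg.norm((np.eye(3)-np.outer(d,d))@(p-o)) for o,d in rs]
def atz(r,z): o,d=r; return o+d*(z-o[2])/d[2]
def disc(bgr,near,rad=18):
    h=cv2.cvtColor(bgr,cv2.COLOR_BGR2HSV); m=cv2.inRange(h,(11,90,60),(28,255,255))
    w=np.zeros_like(m); cv2.circle(w,near,rad,255,-1); v,u=np.nonzero(m&w); return (u.mean(),v.mean()),len(u)
def redlid(bgr,near,rad):
    h=cv2.cvtColor(bgr,cv2.COLOR_BGR2HSV); m=cv2.inRange(h,(0,150,60),(8,255,255))|cv2.inRange(h,(172,150,60),(180,255,255))
    w=np.zeros_like(m); cv2.circle(w,near,rad,255,-1); c=max(cv2.findContours(m&w,0,1)[0],key=cv2.contourArea); return cv2.boxPoints(cv2.minAreaRect(c))
def quat(yaw,tilt=0):  # tool y = box +x (tilt>0 moves the hand towards box -x)
    x=np.array([-np.sin(yaw),np.cos(yaw),0]); y=np.array([np.cos(yaw),np.sin(yaw),0]); z=np.array([0,0,-1.])
    r=R.from_rotvec(-x*tilt)*R.from_matrix(np.c_[x,y,z]); return r
wxyz=lambda r:np.roll(r.as_quat(),1)
E
python3 - <<'E'
from h import *
rs=[]
for n,near in(("top",(210,216)),("scene",(349,240))):
    i=camera_info(n);p,c=disc(cv2.imread(f"pics/{n}0.png"),near,12);print(n,p,c);rs.append(ray(i["intrinsics"],i["T"],p))
p,e=tri(rs);print(p,e,[atz(r,.072) for r in rs])
i=camera_info("top");b=redlid(cv2.imread("pics/top0.png"),(208,197),50)
c=np.array([atz(ray(i["intrinsics"],i["T"],q),.07) for q in b]);print(b,c,np.linalg.norm(np.diff(c,axis=0),axis=1),c.mean(0))
yaw=np.arctan2(*(c.mean(0)-p)[[1,0]]);print("yaw disc-centre",np.degrees(yaw))
for k in range(3):
    d=c[k+1]-c[k];print(np.degrees(np.arctan2(d[1],d[0])))
for t in(0,.2,.35,.5):
  for half in(0,np.pi):
    r=quat(yaw,t)*R.from_euler('z',half); print(t,half,[None if (q:=inverse_kinematics([p[0],p[1],z],wxyz(r))) is None else np.round(q,2) for z in(.072,.2)])
    if t: print(r.apply([0,0,1]))
E
```

```text
top (np.float64(209.98901098901098), np.float64(215.65934065934067)) 91
scene (np.float64(348.61290322580646), np.float64(239.91935483870967)) 62
[0.54770487 0.19482379 0.07158346] [np.float64(0.001270775396092101), np.float64(0.001270775396092115)] [array([0.54821338, 0.19359276, 0.072     ]), array([0.54742206, 0.19604962, 0.072     ])]
[[171.65816 179.89586]
 [229.57564 166.7328 ]
 [240.1945  213.4558 ]
 [182.27702 226.61885]] [[0.6369223  0.28517291 0.07      ]
 [0.66549203 0.14478561 0.07      ]
 [0.55188315 0.12119318 0.07      ]
 [0.52355645 0.26088387 0.07      ]] [0.14326488 0.11603266 0.14253382] [0.59446348 0.20300889 0.07      ]
yaw disc-centre 9.929034831567147
-78.49701750688615
-168.26849317017422
101.46309771113818
0 0 [array([ 0.32,  0.57,  1.81, -0.  ,  0.76, -1.42]), array([ 0.32,  0.39,  1.75, -0.  ,  1.01, -1.42])]
0 3.141592653589793 [array([ 0.32,  0.57,  1.81, -0.  ,  0.76,  1.72]), array([ 0.32,  0.39,  1.75, -0.  ,  1.01,  1.72])]
0.2 0 [array([ 0.34,  0.52,  1.95, -0.07,  0.48, -1.35]), array([ 0.34,  0.31,  1.88, -0.05,  0.75, -1.37])]
[ 0.19569368  0.03425621 -0.98006658]
0.2 3.141592653589793 [array([ 0.34,  0.52,  1.95, -0.07,  0.48,  1.8 ]), array([ 0.34,  0.31,  1.88, -0.05,  0.75,  1.77])]
[ 0.19569368  0.03425621 -0.98006658]
0.35 0 [array([ 0.35,  0.5 ,  2.05, -0.24,  0.26, -1.17]), array([ 0.35,  0.27,  1.98, -0.12,  0.55, -1.3 ])]
[ 0.33776191  0.05912528 -0.93937271]
0.35 3.141592653589793 [array([ 0.35,  0.5 ,  2.05, -0.24,  0.26,  1.98]), array([ 0.35,  0.27,  1.98, -0.12,  0.55,  1.84])]
[ 0.33776191  0.05912528 -0.93937271]
0.5 0 [None, array([ 0.37,  0.24,  2.08, -0.29,  0.34, -1.13])]
[ 0.47224474  0.08266652 -0.87758256]
0.5 3.141592653589793 [None, array([ 0.37,  0.24,  2.08, -0.29,  0.34,  2.02])]
[ 0.47224474  0.08266652 -0.87758256]
```

The disc triangulates to (0.548, 0.195, 0.0716), which agrees with the stated 72 mm height. The lid measures 143x116 mm with a yaw of about 11.5°. The hand will go above it with the camera on the robot's side, tilted 0.2 rad away from the lid's swing, and take a closer look.

```bash
python3 - <<'E'
from h import *
command_gripper(0)
r=quat(np.radians(11.5),.2)
move_pose([.535,.193,.20],wxyz(r))
t=np.array(get_tcp_pos());q=np.array(get_ee_rot());im=cv2.cvtColor(read_camera("wrist"),cv2.COLOR_RGB2BGR)
cv2.imwrite("pics/w1.png",im);np.save("w1.npy",np.r_[t,q])
i=camera_info("wrist");T=np.eye(4);T[:3,:3]=R.from_quat(np.roll(q,-1)).as_matrix();T[:3,3]=t;T=T@i["tool_from_camera"]
K=i["intrinsics"];P=np.linalg.inv(T)@[.548,.195,.0716,1];u=(K[0,2]-K[0,0]*P[0]/P[2],K[1,2]+K[1,1]*P[1]/P[2]);print(t,get_time(),"pred",u)
p,c=disc(im,(int(u[0]),int(u[1])),45);print(p,c,atz(ray(K,T,p),.072))
E
```

```text
[0.53528863 0.19242921 0.20001709] 4.4583 pred (np.float64(276.8024315964309), np.float64(195.0405737324905))
(np.float64(276.94125874125876), np.float64(194.32167832167832)) 715 [0.54719255 0.19495439 0.072     ]
```

View pics/w1.png

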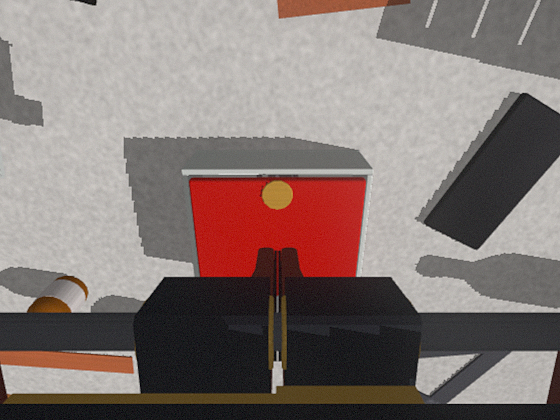

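The wrist view shows the disc at pixel (277,194). That gives (0.547, 0.195), within 1 mm of the first measurement. I'll press it now.

```bash
python3 - <<'E'
from h import *
bx=np.array([np.cos(np.radians(11.5)),np.sin(np.radians(11.5)),0]);D=np.array([.5473,.195,0])+.005*bx
z=lambda h:D+[0,0,h]
movel(z(.12),v=.1); movel(z(.082),v=.05)
hit=movel(z(.056),v=.015,until_force=9)
print(hit,get_tcp_pos(),get_ft_force(),get_time())
wait(.2);t=np.array(get_tcp_pos());print(t,get_ft_force())
movel(t-bx*.04+[0,0,.035],v=.12)
movel(t-bx*.11+[0,0,.10],v=.15)
wait(1.5);print(get_time(),get_ft_force())
for n in("scene","wrist"): cv2.imwrite(f"pics/{n}2.png",cv2.cvtColor(read_camera(n),cv2.COLOR_RGB2BGR))
E
```

```text
True [0.55190146 0.19594032 0.06858748] [-0.15727916 -0.7700234   3.67459853] 7.3083
[0.55184789 0.19589625 0.0685706 ] [-0.70436948  0.39508551  1.74373779]
10.3833 [-0.4787658  -0.41676483 -0.19426192]
```

View pics/scene2.png

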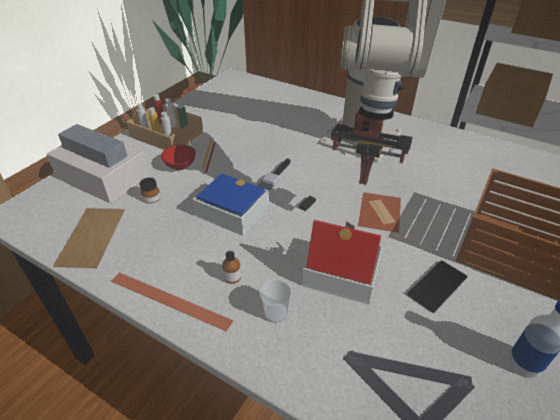

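The red lid has moved: its disc is now at (345,233), with a dark gap behind the lid at about (350,226). I'll check the angle by comparing with the predicted disc position.

```bash
python3 - <<'E'
from h import *
bx=np.array([np.cos(np.radians(11.5)),np.sin(np.radians(11.5)),0]);H=np.array([.5473,.195,.07])+.108*bx
im=cv2.cvtColor(read_camera("top"),cv2.COLOR_RGB2BGR);cv2.imwrite("pics/top3.png",im)
i=camera_info("scene");K=i["intrinsics"]
for n in("scene","top"):
  i=camera_info(n);K=i["intrinsics"]
  for a in(0,.3,.6,1.,1.25):
    p=H-bx*.108*np.cos(a)+[0,0,.108*np.sin(a)];P=np.linalg.inv(i["T"])@np.r_[p,1];print(n,a,K[0,2]-K[0,0]*P[0]/P[2],K[1,2]+K[1,1]*P[1]/P[2])
print(disc(cv2.imread("pics/scene2.png"),(345,233),12))
a=cv2.imread("pics/scene2.png")[190:310,280:400];b=im[120:270,140:290]
cv2.imwrite("pics/c3.png",np.hstack([cv2.resize(a,(400,400)),cv2.resize(b,(400,400))]))
E
```

```text
scene 0 348.14433698872716 240.31348744780553
scene 0.3 349.1230253270044 232.11527720524293
scene 0.6 349.1201558944562 227.02975702763837
scene 1.0 347.44881587633137 226.2760555180341
scene 1.25 345.4421851851074 229.73481371549036
top 0 209.54086270423147 216.0909950489467
top 0.3 206.94212773370492 213.4719153139806
top 0.6 203.55676796450865 206.86352507392976
top 1.0 198.34714189993545 192.62365266059118
top 1.25 195.0718260242761 181.4977099519931
((np.float64(345.0), np.float64(233.77)), 100)
```

View pics/c3.png

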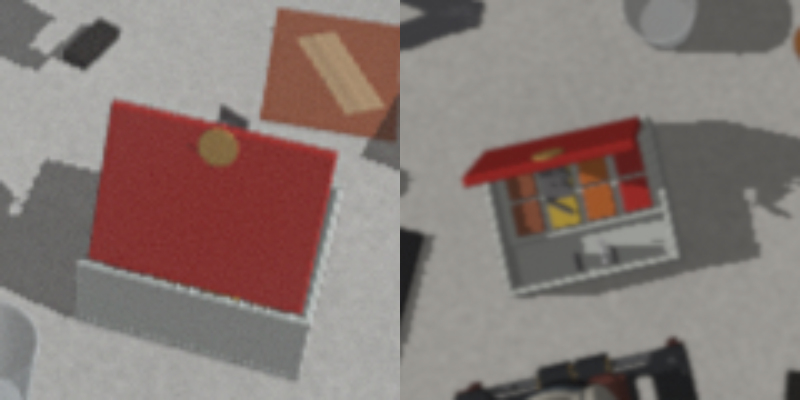

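The crop shows the lid standing up with the warm-coloured pans visible. In the top view the disc is at about (194,178), close to the (195,181) predicted for 1.25 rad. The hand is well away, so I'll hand the job in.

```bash
python3 - <<'E'
from h import *
print(get_time(),get_tcp_pos(),get_ft_force(),np.abs(get_qvel()).max()); job_done()
E
```

```text
10.5333 [0.44407936 0.17397244 0.16857564] [ 1.3196307  -0.08609876 -1.00406341] 0.0015220076986367638
the job is handed in; nothing more can be done
```

The red paint box is open. I pressed its brass disc once with the shut fingertips, about 5–6 mm down until the 9 N stop, then moved the hand up and back towards the robot. The lid sprang up and stayed up. I handed the job in at 10.5 s of the allowed 29 s.

- **Disc position:** the scene and top cameras put the disc at (0.548, 0.195, 0.072). The wrist camera agreed to within 1 mm.
- **Lid angle:** in the top view the disc is at about (194,178), against (195,181) predicted for 1.25 rad. In the scene view it is at (345,234), against (345,230). The 4-pixel gap in the scene view probably comes from reading the centre of the disc's slanted face, and both views fit a fully open lid.
- **Other things:** in the scene view the blue lid looked shut and the other things looked unmoved. I checked these by eye only.
- **Hand:** it finished at rest about 10 cm from the box. The force reading there was up to 1.7 N, which I take to be sensor noise because the hand is clear of everything in the pictures.

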